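Clamp a mended marker holder in a ratchet clamp and keep it squeezed

TASK

The rectangular ceramic plant-marker holder has just been glued: stand it upright on the wooden bed of the bar clamp, between the jaws, with its two broad faces towards the jaws, and let go of it. Then pump the clamp's squeeze trigger until the sprung rubber pad meets the holder, holds it against the fixed jaw and is pressed roughly half-way in, never so hard that the holder is crushed; work the jaw by the trigger only and leave the other things where they are. Finish while still holding the trigger squeezed, so that the clamp keeps its grip.

Things in the scene. Friction and masses are not known exactly. Their poses are not given: they have to be found in the camera images.
- holder_mid (a point): centre (half-way up) of the glued plant-marker holder: loose white ceramic block, 34 mm along its x, 44 mm along its y, 60 mm tall, 180 g, with an 8 mm wide slot along y in its top. Its broad 44 x 60 faces look along its +x and -x; they must face the jaws, either way round. Grasp it across its 44 mm y side. The round ceramic cup is not it
- clamp: bar clamp screwed to the shelf, 310 mm long; origin on the shelf surface; x runs along the bar, the way the moving jaw advances, z up. Base plate x -0.175 to 0.135, 70 mm wide. Fixed jaw face at x = 0.105, its top at z = 0.075. Housing x -0.112 to -0.032, top z = 0.080, carries a fixed grip post (x -0.049 to -0.035, 30 mm wide, top z = 0.141)
- bed_mid (a point): point on the top of the wooden bed (56 mm wide) on the clamp's centre line, clamp x = 0.075, y = 0, z = 0.020; axes as the clamp's. Standing the holder about here (within 6 mm along x) leaves room to both jaws
- trigger_grip (a point): middle of the grey trigger paddle: 12 mm thick along clamp x, 28 mm wide, z 0.084 to 0.140, this point at z = 0.115, at rest at clamp x = -0.077, moving with the trigger. Squeeze paddle and post together from above, one finger beyond each: 48 mm over their outer faces at rest, 28 mm when fully squeezed
- post_grip (a point): middle of the fixed grip post at clamp x = -0.042, y = 0, z = 0.115; its outer face is 7 mm farther along +x
- trigger_travel (a joint): travel of the trigger towards the post, 0 (rest) to 0.020 m (fully squeezed). A spring (2 to 5 N) returns it when let go. By a one-way pawl a squeeze pushes the jaw forward one for one after some lost motion (0 to 11 mm); let go, the jaw stays (4 N friction). A full stroke gains about 12 mm, the first 9 to 20, so several are needed
- jaw_travel (a joint): advance of the moving jaw along clamp x, 0 to 0.090 m; starts at 0.020 to 0.045. The face of its unpressed rubber pad is at clamp x = this value, so with the 34 mm holder against the fixed jaw the pad meets it at 0.071. Pad z 0.029 to 0.071; jaw top z = 0.075
- pad_travel (a joint): how far the sprung rubber pad is pressed into the moving jaw, 0 (free) to 0.012 m (bottomed); spring 800 N/m, so 6 mm is about 5.6 N. Once bottomed the force rises steeply and the holder is crushed
- pad: the rubber pad on the moving jaw (40 x 42 mm, 6 mm thick); its origin lies 50 mm below the middle of its face, in the plane of the shelf
- jaw: the moving steel jaw (14 x 44 x 50 mm) with its rod and pad; not to be pushed by hand; its origin lies on the shelf plane, 50 mm below the middle of the free pad's face
- trigger: the trigger as a body; its origin is the clamp's origin shifted along clamp x by the trigger travel
- holder: the glued holder itself, with its origin at the centre of its underside
- saucer: terracotta saucer, 100 mm wide, 18 mm tall; leave it alone; origin under its centre
- cup: round white ceramic cup, 52 mm wide, 58 mm tall; leave it alone; origin under its centre
- clipper: green pruning clipper lying on the shelf, about 175 mm long; leave it alone; origin under its pivot
- spray: closed white spray bottle, 74 mm wide, 180 mm tall; leave it alone; origin under its centre
- trowel: small hand spatula lying on the shelf; leave it alone; origin under its middle
- pot: terracotta pot, 96 mm wide, 85 mm tall; leave it alone; origin under its centre
There are look-alikes about, which are no part of the job. What is shaped like the holder but purple is not meant.

How it is judged:
By the outcome, as a careful person would: the job done as asked, in the order asked, and still so for the second after the job is handed in, while the arm keeps its last pose, push and grip.
It also fails if it takes over 51 s, if anything falls off the work surface, if the arm or the gripper's body presses on something with over 40 N, if the wrist force passes 120 N, or if a joint passes its speed limit or range.

ROBOT

A 6-joint arm with a two-finger parallel gripper is mounted at the origin on the work surface. World frame = base frame: x ahead of the robot, y to its left, z up, the work surface at z = 0. Lengths are in mm, angles in degrees, forces in N, time in s.
With the tool pointing down it reaches from about 350 to 850 mm from the base axis. Payload 8.1 kg.
Tool frame: the origin (TCP) lies at the very end of the fingers, on their centre line; the grasp point (between the pads) lies r.tcp_to_grasp behind it (r.tcp_to_grasp is the distance from the TCP to the grasp point, in mm); z points along the fingers, y is the line along which they close (so a half turn about z gives the same grasp; the last joint's range is limited). The gripper opens to 85 mm and grips with 20 to 120 N. Pads are 22 mm wide; open, the fingers measure 114 mm over their backs; the gripper's body (76 mm by 85 mm) begins 54 mm behind the grasp point. The pads swing forward as they close: fully open they stand 13 mm farther back than shut.
Start: joints at [-4.893, 7.471, 85.268, -0, 87.261, -4.893], TCP at [600.004, 0.022, 207.392] pointing down, gripper open.
Joint ranges: [-169.43, 169.43], [-51.17, 129.36], [1.28, 143.12], [-76.62, 256.62], [0, 156.53], [-152.29, 152.29]. Speed limits (degrees/s): [136.94, 136.94, 159.86, 180, 180, 180].

INTERFACE

Orientations are given as [roll, pitch, yaw] about the fixed x, y, z axes, in that order (R = Rz(yaw) Ry(pitch) Rx(roll)).
In Python, from bench import r gives the robot as it stands.
- The arm moves only by the shell command python3 -m handwheel 'ROWS' [OPENING] [FORCE]. ROWS is JSON, a list of rows, each a list of 4 numbers: the shift along the tool's x, y, z in m, then the turn about the tool's z in degrees. A call has 1 to 10 rows; each row shifts and turns the commanded pose from where the row before left it, along the tool's axes as they then stand; what a row does not reach is not made up. A row lasts 1/10 s, in which the tool goes at most 50 mm and 8.59 degrees, less where a joint would pass 70% of its speed; a pose out of reach is approached as far as the arm can. A call is refused whole if a number of a shift passes 0.05 or a number of a turn 8.59, either way. A call with a gripper value outside its range is refused whole. OPENING is the finger opening in m, from 0 to 0.0854, set as the call begins (- or left out, the last holds). The fingers move at their own pace and stop on an object; FORCE is the grip in N (left out, the last holds). Time passes only in rows, so rows that do not move let the fingers close. It gives the time, the measured TCP pose, the force, the opening and the grip force at its end, in the units of the state.
- r.sense(): the state, without advancing time (a new reading comes with each control period).
- r.snapshot(name): name is "scene" or "side" or "wrist"; returns the picture (420x560x3 uint8, red, green, blue); there is no depth.
- r.camera_params(name): a dict with "fx", "fy", "cx", "cy" (pixels), "R" (3x3) and "t" (3): a world point X has camera coordinates R X + t; the wrist camera has in their place "mount" (4x4, takes a point from camera to tool coordinates, whose origin is the TCP and whose axes are the flange's). Camera axes: x right, y down, z forward; pixel columns grow to the right and rows downward; lengths in mm; the calibration is good to about 2 mm. A picture is of the moment at which its call begins: read the wrist's pose just before it. camera_params takes no time and is no camera call.
- r.hand_in(): hands the job in; it is judged then, once.
The state is a dict: "time": time; "joint_pos": joint angles; "qd": joint speeds; "joint_efforts": joint torques, N m; "tool_pos": TCP position; "tcp_rot": TCP orientation; "ft_force": force on the tool from outside, world axes, zero at the start; "wrist_torque": the same for the moment, N m; "finger_gap": finger opening in mm; "grip_force": force on a finger pad.
Only numpy, scipy, OpenCV 4.12 (cv2) and the standard library are available. Lean on these libraries where they do the work, as an engineer would, in place of code of your own. Each camera call takes 0.05 s, during which the arm holds its last target. There are 200 camera calls.

## Working session

There is one attempt and no reset: what is moved stays moved. The work goes in short steps, Python scripts to look and compute and a shell command to move; the robot and the scene stay as the last step left them, time stands still between calls to the robot, and variables do not carry over. Pictures are saved under pics/ and viewed, at most 10 in all, crops included, and the job is handed in when it is done.

```bash
ls; mkdir -p pics
python3 - <<'E'
from bench import r
import cv2,numpy as np
print(r.sense(), r.tcp_to_grasp)
for n in("scene","side","wrist"):
    cv2.imwrite(f"pics/{n}0.png",r.snapshot(n)[:,:,::-1]); 
    p=r.camera_params(n); print(n,{k:np.round(np.array(v),3).tolist() for k,v in p.items()})
E
```

```text
pics
{'time': 0.0, 'joint_pos': array([-4.89359603e+00,  7.51287800e+00,  8.53321899e+01,  4.20837298e-04,
        8.72587088e+01, -4.89210968e+00]), 'qd': array([ 0.06586408,  0.07613348,  0.10451654, -0.06591605, -0.02470536,
       -0.07671178]), 'joint_efforts': array([-1.90700346e-03, -5.69404185e+01, -5.00557995e+01, -2.19391650e-04,
        1.44415747e-02,  7.24149572e-05]), 'tool_pos': array([5.99406716e+02, 7.03822976e-02, 2.06339797e+02]), 'tcp_rot': array([-1.79896637e+02, -9.26882982e-03,  8.99984848e+01]), 'ft_force': array([-0.00122454,  0.2917198 ,  0.08771768]), 'wrist_torque': array([ 0.00606503, -0.02496486, -0.02573476]), 'grip_force': 0.0, 'finger_gap': 85.59175638967294} 18.700000000000003
scene {'fx': 406.142, 'fy': 406.142, 'cx': 274.577, 'cy': 213.262, 'R': [[0.595, 0.804, -0.001], [0.549, -0.407, -0.73], [-0.587, 0.433, -0.684]], 't': [-306.048, -225.014, 1477.039]}
side {'fx': 478.302, 'fy': 478.302, 'cx': 280.749, 'cy': 214.259, 'R': [[0.931, -0.364, 0.02], [-0.226, -0.621, -0.751], [0.286, 0.695, -0.66]], 't': [-505.903, 187.514, 1152.739]}
wrist {'fx': 306.107, 'fy': 306.107, 'cx': 279.315, 'cy': 207.384, 'mount': [[0.0, -0.948, -0.317, 81.778], [1.0, -0.0, 0.001, -0.455], [-0.001, -0.317, 0.948, -166.698], [0.0, 0.0, 0.0, 1.0]]}
```

View pics/scene0.png

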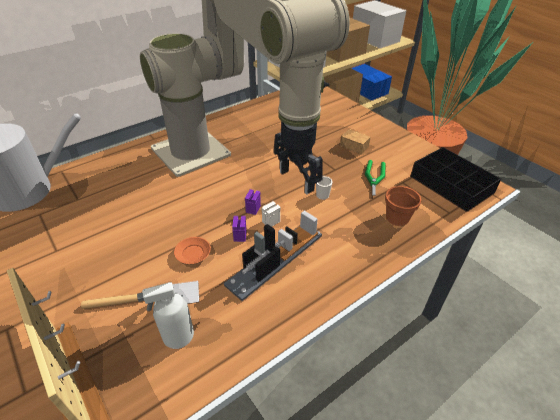

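View pics/side0.png

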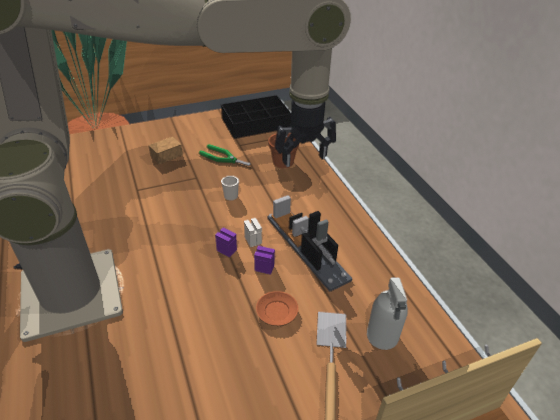

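The white slotted block at scene (271,213) / side (253,232) fits the holder. The two purple blocks, at scene (253,202) and (239,229), are excluded by colour, and the round white cup at scene (324,188) is excluded by shape. The clamp runs from scene (235,288) to (318,235). I'll confirm this in an enlarged crop.

Run:
```python
import cv2,numpy as np
a=cv2.imread("pics/scene0.png")[185:300,220:330]; b=cv2.imread("pics/side0.png")[180:295,210:355]
f=lambda i:cv2.resize(i,None,fx=3.1,fy=5,interpolation=cv2.INTER_CUBIC)
f=lambda i:cv2.resize(i,None,fx=3.1,fy=3.1,interpolation=cv2.INTER_CUBIC)
cv2.imwrite("pics/crop1.png",np.hstack([f(a),f(b)]))
```

```text
(no output)
```

View pics/crop1.png

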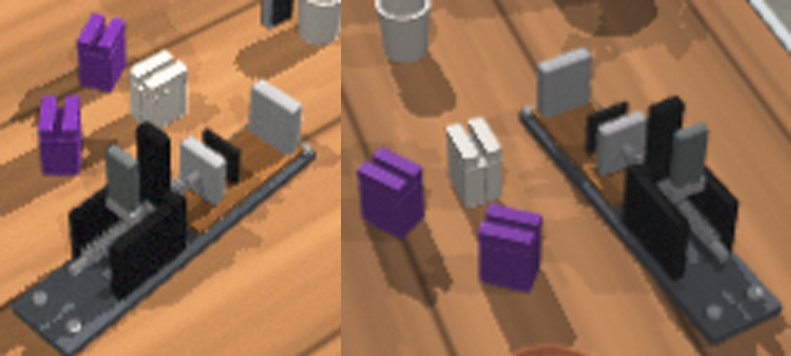

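View pics/wrist0.png

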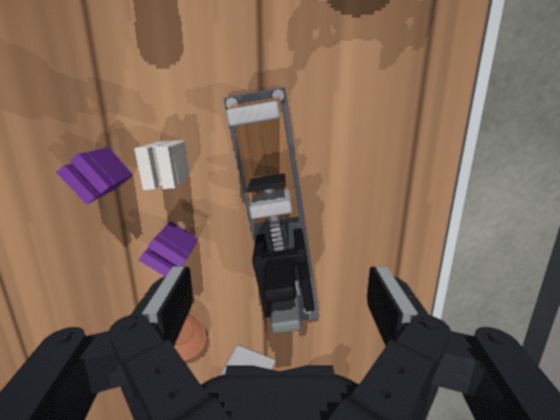

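The crop confirms it: the white slotted block at wrist (162,164) is the holder. The clamp's fixed jaw is at wrist (254,112), the pad at (267,183) and the paddle at about (285,318). Next I'll measure corners from the masks.

```bash
cat > h.py <<'E'
from bench import r
import cv2,numpy as np
from scipy.spatial.transform import Rotation as Ro
def cam(name,s=None):
    p=r.camera_params(name); K=(p['fx'],p['fy'],p['cx'],p['cy'])
    if name!='wrist':
        R=np.array(p['R']); return K,R.T,-R.T@np.array(p['t'])
    s=s or r.sense(); T=Ro.from_euler('xyz',s['tcp_rot'],degrees=True).as_matrix(); M=np.array(p['mount'])
    return K,T@M[:3,:3],T@M[:3,3]+s['tool_pos']
def onz(c,uv,z):
    K,R,o=c; uv=np.atleast_2d(uv).astype(float)
    d=np.c_[(uv[:,0]-K[2])/K[0],(uv[:,1]-K[3])/K[1],np.ones(len(uv))]@R.T
    return o+d*((z-o[2])/d[:,2])[:,None]
def comps(im,roi,lo,hi,amin=20):
    x0,x1,y0,y1=roi; h=cv2.cvtColor(im[y0:y1,x0:x1],cv2.COLOR_BGR2HSV)
    m=cv2.inRange(h,lo,hi); n,l,st,ce=cv2.connectedComponentsWithStats(m)
    out=[]
    for i in range(1,n):
        if st[i,4]>=amin:
            c=max(cv2.findContours((l==i).astype('uint8'),0,1)[0],key=cv2.contourArea)
            out.append((st[i,4],ce[i]+[x0,y0],c.reshape(-1,2)+[x0,y0]))
    return out
E
python3 - <<'E'
from h import *
im=cv2.imread("pics/wrist0.png"); c=cam('wrist'); print(np.round(c[2]))
for nm,roi,lo,hi in(("white",(125,200,125,200),(0,0,150),(180,60,255)),("jaws",(215,310,95,340),(0,0,120),(180,45,255))):
    for a,ce,ct in comps(im,roi,lo,hi):
        q=cv2.boxPoints(cv2.minAreaRect(ct.astype(np.float32)))
        print(nm,a,ce.round(1),q.round(1).tolist())
cv2.imwrite("pics/crop2.png",cv2.resize(im[85:335,130:330],None,fx=2.4,fy=2.4,interpolation=cv2.INTER_CUBIC))
E
```

```text
[599.  82. 373.]
white 1392 [155.4 164.5] [[133.39999389648438, 142.8000030517578], [181.89999389648438, 139.10000610351562], [185.60000610351562, 187.0], [137.10000610351562, 190.8000030517578]]
jaws 35 [278.4  96.2] [[273.0, 95.0], [283.0, 95.0], [283.0, 99.0], [273.0, 99.0]]
jaws 999 [250.7 111.9] [[226.0, 98.0], [279.0, 98.0], [279.0, 125.0], [226.0, 125.0]]
jaws 724 [271.2 207. ] [[246.10000610351562, 204.5], [287.8999938964844, 188.1999969482422], [296.6000061035156, 210.60000610351562], [254.8000030517578, 226.8000030517578]]
jaws 24 [275.4 229.3] [[270.79998779296875, 228.6999969482422], [278.8999938964844, 227.39999389648438], [279.29998779296875, 229.89999389648438], [271.20001220703125, 231.3000030517578]]
jaws 21 [275.8 234. ] [[271.70001220703125, 234.10000610351562], [278.8999938964844, 231.6999969482422], [279.70001220703125, 234.10000610351562], [272.5, 236.5]]
jaws 190 [285.4 324.8] [[271.70001220703125, 323.0], [297.79998779296875, 319.29998779296875], [298.8999938964844, 327.20001220703125], [272.79998779296875, 330.8999938964844]]
```

View pics/crop2.png

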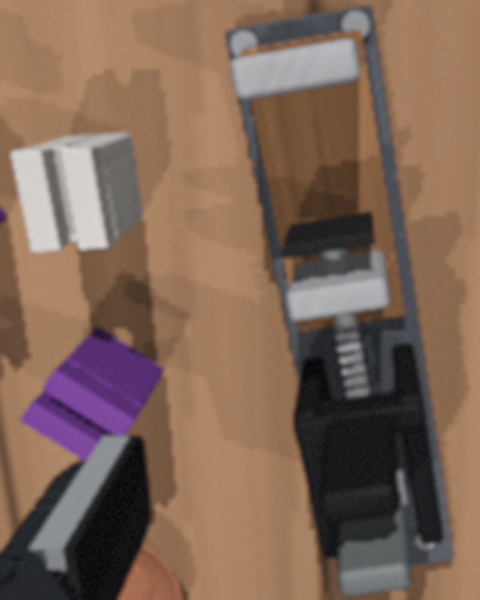

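Run:
```python
from h import *
im=cv2.imread("pics/wrist0.png"); c=cam('wrist')
P=lambda l,z:onz(c,np.array(l)/2.4+[130,85],z).round(1).tolist()
print("fixjaw inner edge",P([(238,98),(358,82)],75)); print("outer",P([(232,58),(354,40)],75))
print("plate",P([(228,33),(371,8),(450,558)],8))
print("paddle top",P([(374,579),(340,572),(408,565),(407,585),(343,595)],140)); print("post",P([(360,503)],141))
print("pad top face edge",P([(290,228),(372,213)],71))
print("holder3",P([(12,152),(30,252),(107,248)],60))
g=cv2.cvtColor(im,cv2.COLOR_BGR2GRAY); print(g[150:175:8,130:190])
for t in(180,195,205):
    for a,ce,ct in comps(im,(125,200,125,200),(0,0,t),(180,60,255)):
        q=cv2.boxPoints(cv2.minAreaRect(ct.astype(np.float32))); w=onz(c,q,60)
        print(t,a,ce.round(1),w[:,:2].round(1).tolist(),np.linalg.norm(np.diff(w,axis=0),axis=1).round(1))
```

```text
fixjaw inner edge [[551.8, 63.3, 75.0], [599.0, 69.4, 75.0]]
outer [[550.2, 78.3, 75.0], [597.4, 84.9, 75.0]]
plate [[537.9, 88.7, 8.0], [604.9, 99.6, 8.0], [653.7, -206.1, 8.0]]
paddle top [[605.2, -111.8, 140.0], [592.1, -108.6, 140.0], [618.1, -105.3, 140.0], [617.9, -114.6, 140.0], [593.2, -119.3, 140.0]]
post [[599.8, -77.0, 141.0]]
pad top face edge [[570.3, 10.0, 71.0], [604.8, 16.5, 71.0]]
holder3 [[452.7, 40.3, 60.0], [454.2, -3.4, 60.0], [488.4, -1.6, 60.0]]
[[109 109 110 122 156 191 206 208 208 207 207 208 208 208 208 207 199 169
  125 102  99 103 131 159 171 185 203 208 207 207 208 208 208 208 208 209
  206 190 148 106  94  96 101  99 100  97  99 101 102 102 103 102 103 103
  105 106 113 120 120 121]
 [109 108 110 110 111 126 169 200 208 207 207 207 207 207 208 208 208 204
  186 143 105 100  97 113 144 163 176 191 203 209 209 209 209 209 208 209
  209 210 202 174 129 102 103 105 106 105 104 105 104 104 104 104 103 102
  103 100 106 114 118 120]
 [113 113 112 113 111 111 118 146 179 202 208 207 208 208 208 208 209 209
  210 203 177 131 102  99 108 132 158 169 185 203 209 2
[... 168 characters left out ...]
6 208 208 208 209 209 209
  209 209 207 191 150 107  95  95 112 142 162 175 191 205 210 210 210 210
  210 210 211 211 210 199 163 119 102 104 112 118 109 103 102 102 104 101
  102  99  99  98 104 121]]
180 1111 [154.4 166.7] [[452.4, 42.6], [494.0, 47.1], [494.2, 0.6], [450.7, -4.4]] [41.8 46.6 43.9]
195 472 [164.2 166.9] [[472.3, 42.6], [485.4, 44.6], [487.3, -0.1], [473.7, -2.3]] [13.2 44.7 13.8]
195 460 [144.2 168.2] [[452.4, 40.3], [463.6, 42.5], [466.4, -1.1], [454.7, -3.4]] [11.4 43.7 12. ]
205 418 [144.3 168.1] [[452.8, 39.8], [463.3, 41.8], [465.9, -0.3], [455.1, -2.5]] [10.6 42.3 11.1]
205 430 [164.2 166.7] [[472.9, 41.4], [484.4, 43.3], [487.0, 0.9], [475.0, -1.2]] [11.7 42.5 12.2]
```

The holder's centre is about (470, 20), with a yaw of about 4.5°. The clamp axis has a yaw of about 99° and bed_mid is about (581, 37). I'll move above the holder and look closer.

```bash
python3 -m handwheel '[[0.004,-0.026,0.01,0],[0.004,-0.026,0.01,0],[0.004,-0.026,0.01,0],[0.004,-0.026,0.01,0],[0.004,-0.026,0.01,0]]' 0.064 40
python3 -m handwheel '[[0,0,0,8.5],[0,0,0,8.5],[0,0,0,8.5],[0,0,0,8.5],[0,0,0,8.5],[0,0,0,8.5],[0,0,0,8.5],[0,0,0,8.5],[0,0,0,8.5],[0,0,0,8.5]]'
python3 -m handwheel '[[0,0,0,0]]'
python3 - <<'E'
from h import *
s=r.sense(); im=r.snapshot("wrist")[:,:,::-1].copy(); cv2.imwrite("pics/wrist1.png",im); c=cam('wrist',s)
print(s['tool_pos'],s['tcp_rot'],s['joint_pos'].round(1))
for a,ce,ct in comps(im,(180,400,80,330),(0,0,190),(180,60,255),100):
        q=cv2.boxPoints(cv2.minAreaRect(ct.astype(np.float32))); w=onz(c,q,60)
        print(a,ce.round(1),onz(c,ce,60).round(1),w[:,:2].round(1).tolist(),np.linalg.norm(np.diff(w,axis=0),axis=1).round(1))
E
```

```text
time: 0.65
tool_pos: [468.7, 20.2, 156.6]
tcp_rot: [-180.0, -0.0, 90.0]
ft_force: [0.2, 0.5, -0.0]
finger_gap: 63.7
grip_force: 0.0
time: 1.65
tool_pos: [469.7, 20.0, 157.1]
tcp_rot: [-180.0, 0.0, 4.7]
ft_force: [0.7, 0.1, -0.2]
finger_gap: 64.3
grip_force: 0.0
time: 1.75
tool_pos: [469.8, 20.0, 157.1]
tcp_rot: [-180.0, 0.0, 4.9]
ft_force: [0.2, -0.8, -0.1]
finger_gap: 63.8
grip_force: 0.0
[469.7761479   20.03379462 157.1483559 ] [-1.79995581e+02  2.87857958e-02  4.85532103e+00] [ -3.8 -11.4 109.    0.   82.4  81.3]
717 [280.1 189.5] [[479.6  20.5  60. ]] [[469.3, 41.9], [485.1, 42.3], [487.4, -0.4], [471.6, -1.7]] [15.8 42.8 15.8]
638 [279.2 211.2] [[459.1  19.5  60. ]] [[463.2, 41.9], [466.9, -1.4], [454.4, -2.8], [450.6, 41.2]] [43.5 12.6 44.1]
```

View pics/wrist1.png

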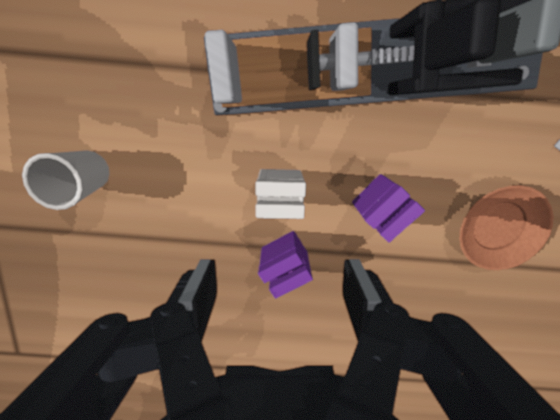

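The picture shows the holder at (280,195), centred under the tool. The nearest purple blocks are at (390,207) and (285,265), and both are clear of the fingers. I'll descend and grasp.

```bash
python3 -m handwheel '[[0,0,0.025,0],[0,0,0.025,0],[0,0,0.025,0],[0,0,0.025,0],[0,0,0.025,0],[0,0,0.018,0],[0,0,0,0],[0,0,0,0]]'
python3 -m handwheel '[[0,0,0,0],[0,0,0,0],[0,0,0,0],[0,0,0,0],[0,0,0,0],[0,0,0,0],[0,0,0,0],[0,0,0,0]]' 0.03 40
python3 -m handwheel '[[0,0,-0.01,0],[0,0,-0.02,0],[0,0,-0.03,0],[0,0,-0.03,0],[0,0,-0.02,0],[0,0,0,0]]'
```

```text
time: 2.6
tool_pos: [469.8, 20.0, 14.6]
tcp_rot: [-180.0, 0.0, 5.1]
ft_force: [0.7, 0.1, -0.5]
finger_gap: 64.0
grip_force: 0.0
time: 3.4
tool_pos: [471.5, 19.9, 16.2]
tcp_rot: [180.0, -0.2, 5.0]
ft_force: [-0.8, -0.6, 7.2]
finger_gap: 43.1
grip_force: 41.0
time: 4.0
tool_pos: [472.5, 19.9, 128.5]
tcp_rot: [179.9, -0.4, 5.0]
ft_force: [1.1, 0.5, -1.5]
finger_gap: 43.0
grip_force: 41.2
```

```bash
python3 -m handwheel '[[0.022,-0.002,0,0],[0.022,-0.002,0,0],[0.022,-0.002,0,0],[0.022,-0.002,0,0],[0.022,-0.002,0,0],[0,0,0,-8.5],[0,0,0,-8.5],[0,0,0,-8.5],[0,0,0,-8.5],[0,0,0,-8.5]]'
python3 -m handwheel '[[0,0,0,-8.5],[0,0,0,-8.5],[0,0,0,-8.5],[0,0,0,-8.5],[0,0,0,-8.5],[0,0,0,-8.5],[0,0,0,0],[0,0,0,0]]'
python3 - <<'E'
from h import *
s=r.sense(); im=r.snapshot("wrist")[:,:,::-1].copy(); cv2.imwrite("pics/wrist2.png",im)
import json; json.dump({k:list(np.atleast_1d(v)) for k,v in s.items()},open("s2.json","w"))
sc=r.snapshot("side")[:,:,::-1]
cv2.imwrite("pics/v2.png",np.hstack([im[:,60:500],cv2.resize(sc[150:290,210:330],(360,420),interpolation=2)]))
print(s['tool_pos'],s['tcp_rot'],s['joint_pos'].round(1))
E
```

```text
time: 5.0
tool_pos: [577.6, 39.6, 122.5]
tcp_rot: [-179.9, 0.1, 47.9]
ft_force: [0.3, 0.4, -2.4]
finger_gap: 43.2
grip_force: 41.2
time: 5.8
tool_pos: [578.0, 39.6, 123.3]
tcp_rot: [-179.9, -0.0, 98.2]
ft_force: [-0.1, -0.3, -1.9]
finger_gap: 43.2
grip_force: 41.2
[577.9986248   39.57782431 123.26403323] [-1.79904954e+02 -1.56506239e-02  9.82438928e+01] [-1.2  7.5 94.1 -0.  78.4 -9.4]
```

View pics/v2.png

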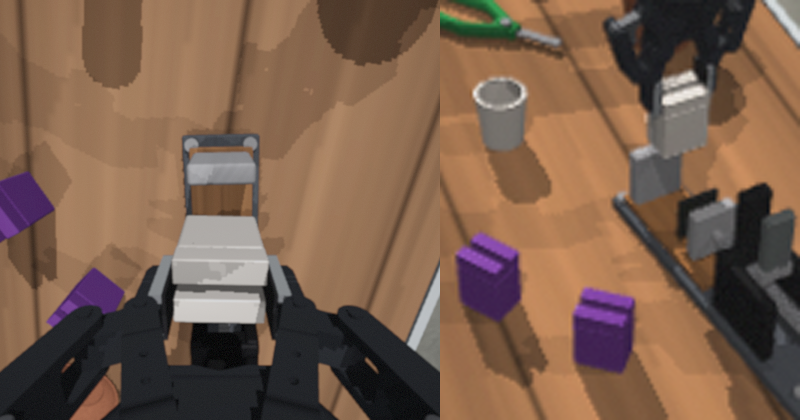

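Run:
```python
from h import *
import json
s={k:np.array(v) for k,v in json.load(open("s2.json")).items()}; im=cv2.imread("pics/wrist2.png"); c=cam('wrist',s)
g=cv2.cvtColor(im,cv2.COLOR_BGR2GRAY); print("col280",g[125:200,280].tolist()); print("row145",g[143,236:326].tolist()); print("row172",g[172,240:322].tolist())
for t in(150,190):
  for a,ce,ct in comps(im,(225,335,125,330),(0,0,t),(180,60,255),60):
    q=cv2.boxPoints(cv2.minAreaRect(ct.astype(np.float32))); print(t,a,ce.round(1),q.round(1).tolist())
    w=onz(c,q,75 if ce[1]<190 else s['tool_pos'][2]+45); print(w[:,:2].round(1).tolist())
```

```text
col280 [106, 107, 107, 105, 104, 98, 95, 96, 91, 87, 79, 78, 72, 66, 67, 69, 66, 68, 67, 65, 67, 83, 101, 107, 102, 95, 103, 121, 132, 136, 137, 136, 136, 136, 136, 136, 136, 141, 149, 160, 163, 158, 152, 146, 144, 144, 143, 142, 142, 142, 143, 142, 144, 142, 141, 138, 135, 122, 102, 88, 84, 85, 83, 82, 82, 82, 83, 83, 86, 83, 82, 82, 82, 83, 82]
row145 [129, 129, 128, 128, 126, 114, 88, 85, 119, 145, 155, 155, 154, 153, 154, 154, 154, 153, 154, 156, 154, 139, 103, 72, 69, 67, 65, 66, 67, 67, 66, 66, 67, 68, 67, 69, 67, 66, 64, 62, 65, 64, 68, 67, 67, 67, 64, 65, 66, 65, 66, 63, 66, 68, 70, 71, 72, 70, 72, 72, 70, 68, 69, 67, 65, 65, 76, 107, 133, 142, 142, 141, 140, 141, 142, 140, 141, 141, 142, 140, 130, 102, 82, 91, 108, 112, 110, 110, 108, 110]
row172 [126, 124, 114, 97, 79, 80, 98, 122, 142, 154, 162, 167, 171, 172, 172, 171, 169, 170, 171, 173, 172, 170, 170, 170, 168, 166, 166, 165, 164, 164, 166, 161, 151, 145, 144, 145, 144, 139, 141, 142, 142, 144, 145, 148, 147, 146, 145, 145, 143, 143, 144, 144, 145, 146, 150, 150, 148, 148, 148, 149, 149, 149, 148, 146, 146, 145, 146, 14
[... 667 characters left out ...]
00061035156], [320.20001220703125, 291.79998779296875], [319.6000061035156, 322.6000061035156]]
[[558.1, 20.4], [556.7, 37.5], [596.4, 42.3], [599.3, 25.4]]
190 86 [305.2 246.8] [[287.0, 246.0], [321.0, 246.0], [321.0, 248.0], [287.0, 248.0]]
[[577.7, 63.1], [592.4, 65.3], [592.6, 64.3], [577.9, 62.2]]
190 924 [299.6 270.9] [[233.5, 281.3999938964844], [234.0, 258.1000061035156], [327.0, 260.0], [326.6000061035156, 283.29998779296875]]
[[556.3, 42.0], [555.3, 53.9], [596.4, 58.9], [598.4, 47.2]]
190 1827 [276.2 309.8] [[234.6999969482422, 320.5], [235.0, 298.0], [319.0, 299.29998779296875], [318.70001220703125, 321.70001220703125]]
[[558.9, 20.8], [557.8, 33.3], [596.6, 38.3], [598.8, 25.8]]
```

The holder is centred in the grip about 1 mm past bed_mid along the clamp axis, and it is aligned to the jaws. I'll lower it.

```bash
python3 -m handwheel '[[0,0,0.01,-0.5],[0,0,0.02,0],[0,0,0.02,0],[0,0,0.02,0],[0,0,0.01,0],[0,0,0,0],[0,0,0,0]]'
python3 -m handwheel '[[0,0,0.002,0],[0,0,0.002,0],[0,0,0,0]]'
```

```text
time: 6.6
tool_pos: [578.9, 39.6, 44.7]
tcp_rot: [180.0, 0.0, 99.0]
ft_force: [0.6, 1.1, -1.4]
finger_gap: 43.1
grip_force: 41.1
time: 6.9
tool_pos: [579.0, 39.6, 40.7]
tcp_rot: [180.0, 0.0, 99.0]
ft_force: [0.2, 0.6, -1.5]
finger_gap: 42.9
grip_force: 41.1
```

```bash
python3 -m handwheel '[[0,0,0.001,0],[0,0,0.001,0],[0,0,0,0]]'; python3 -m handwheel '[[0,0,0.001,0],[0,0,0,0]]'
```

```text
time: 7.2
tool_pos: [578.6, 39.6, 38.3]
tcp_rot: [-180.0, -0.0, 99.0]
ft_force: [-0.4, 0.8, -2.7]
finger_gap: 42.9
grip_force: 41.1
time: 7.4
tool_pos: [578.6, 39.6, 37.3]
tcp_rot: [-180.0, -0.0, 99.0]
ft_force: [-0.3, 0.1, -2.0]
finger_gap: 43.1
grip_force: 41.1
```

```bash
python3 -m handwheel '[[0,0,0.001,0],[0,0,0,0]]'; python3 -m handwheel '[[0,0,0.001,0],[0,0,0,0]]';python3 -m handwheel '[[0,0,0.001,0],[0,0,0,0]]'
```

```text
time: 7.6
tool_pos: [578.8, 39.6, 36.3]
tcp_rot: [180.0, 0.0, 99.0]
ft_force: [-0.0, -0.5, -2.4]
finger_gap: 43.4
grip_force: 41.2
time: 7.8
tool_pos: [578.9, 39.5, 36.2]
tcp_rot: [180.0, 0.0, 99.0]
ft_force: [-2.0, 0.2, 5.5]
finger_gap: 43.1
grip_force: 41.8
time: 8.0
tool_pos: [579.0, 39.5, 36.1]
tcp_rot: [180.0, 0.0, 99.0]
ft_force: [-6.6, 0.1, 12.0]
finger_gap: 43.1
grip_force: 42.6
```

It's seated on the bed. I'll ease off, release and rise.

```bash
python3 -m handwheel '[[0,0,-0.001,0],[0,0,-0.0005,0]]'
python3 -m handwheel '[[0,0,0,0],[0,0,0,0],[0,0,0,0],[0,0,0,0]]' 0.064
python3 -m handwheel '[[0,0,-0.01,0],[0,0,-0.02,0],[0,0,-0.03,0],[0,0,-0.04,0],[0,0,-0.04,0],[0,0,-0.02,0],[0,0,0,0],[0,0,0,0]]'
python3 - <<'E'
from h import *
s=r.sense(); im=r.snapshot("wrist")[:,:,::-1].copy(); cv2.imwrite("pics/wrist3.png",im)
import json; json.dump({k:list(np.atleast_1d(v)) for k,v in s.items()},open("s3.json","w"))
sc=r.snapshot("side")[:,:,::-1]
cv2.imwrite("pics/v3.png",np.hstack([im[:,60:500],cv2.resize(sc[180:290,245:355],(360,360),interpolation=2)[0:360].copy() if 0 else cv2.resize(sc[165:305,240:360],(360,420),interpolation=2)]))
print(s['tool_pos'],s['tcp_rot'],s['finger_gap'])
E
```

```text
time: 8.2
tool_pos: [578.9, 39.5, 36.2]
tcp_rot: [180.0, 0.0, 99.0]
ft_force: [-0.1, 0.0, 0.2]
finger_gap: 43.2
grip_force: 41.3
time: 8.6
tool_pos: [578.7, 39.6, 35.8]
tcp_rot: [180.0, 0.0, 99.0]
ft_force: [0.1, 0.6, 0.7]
finger_gap: 63.9
grip_force: 0.0
time: 9.4
tool_pos: [579.0, 39.6, 196.7]
tcp_rot: [179.9, 0.0, 99.0]
ft_force: [0.1, -0.1, -0.1]
finger_gap: 64.1
grip_force: 0.0
[579.01710466  39.57469676 196.68482082] [1.79918889e+02 1.48499019e-02 9.90010055e+01] 64.13462968257436
```

View pics/v3.png

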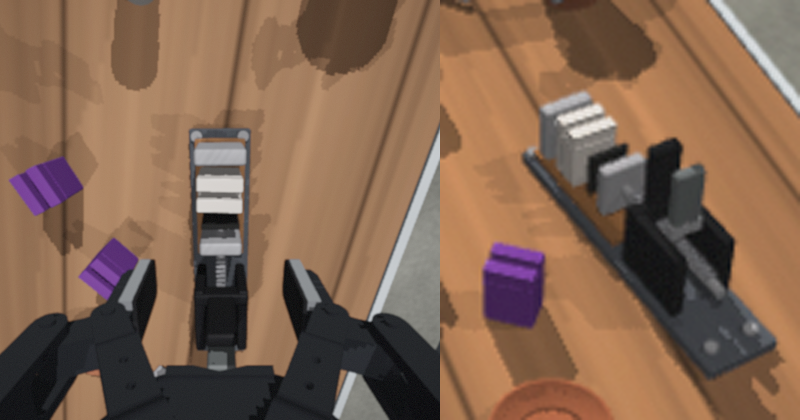

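The holder stands upright on the bed between the jaws at wrist (279,193), and the pad is behind it at (281,222). Next I'll measure the jaw, post and paddle along the clamp axis.

Run:
```python
from h import *
import json
s={k:np.array(v) for k,v in json.load(open("s3.json")).items()}; im=cv2.imread("pics/wrist3.png"); c=cam('wrist',s)
g=cv2.cvtColor(im,cv2.COLOR_BGR2GRAY).astype(int)
m=g[:,268:292].mean(1).round().astype(int); print(135,m[135:375].tolist())
for v in(137,180,205,250,345,362): print(v,g[v,225:335:2].tolist())
for t in (135,):
  for a,ce,ct in comps(im,(240,320,125,268),(0,0,t),(180,70,255),60):
    print(a,ce.round(1),cv2.minAreaRect(ct.astype(np.float32)),np.ptp(ct,axis=0),ct.min(0))
for v,z in((164,75),(178,80),(211,80),(213,71),(255,75),(240,75)): print(v,onz(c,(280,v),z).round(1))
```

```text
135 [72, 72, 82, 99, 109, 104, 106, 123, 140, 145, 145, 145, 145, 151, 166, 179, 181, 180, 179, 178, 177, 176, 175, 175, 174, 174, 175, 173, 165, 142, 106, 75, 75, 85, 87, 87, 86, 86, 87, 105, 146, 175, 183, 196, 212, 214, 212, 212, 211, 211, 211, 211, 211, 211, 212, 209, 190, 143, 102, 97, 96, 97, 125, 165, 194, 211, 214, 213, 212, 212, 212, 212, 212, 211, 212, 212, 202, 160, 87, 26, 11, 14, 14, 15, 16, 15, 15, 19, 26, 35, 41, 42, 41, 44, 59, 73, 74, 71, 70, 69, 68, 72, 98, 130, 145, 147, 146, 151, 168, 185, 188, 184, 180, 178, 176, 175, 174, 172, 166, 146, 107, 74, 61, 57, 52, 54, 62, 66, 62, 61, 74, 85, 84, 73, 69, 79, 84, 78, 69, 72, 81, 79, 71, 67, 75, 78, 74, 70, 75, 80, 73, 56, 36, 24, 24, 24, 25, 25, 26, 32, 40, 39, 30, 24, 24, 25, 24, 24, 24, 24, 24, 24, 24, 24, 24, 25, 24, 24, 24, 24, 25, 24, 24, 24, 24, 24, 25, 24, 24, 24, 24, 24, 25, 25, 24, 24, 24, 24, 28, 36, 44, 47, 44, 39, 35, 33, 32, 30, 30, 28, 27, 31, 40, 43, 43, 46, 59, 74, 82, 84, 84, 84, 84, 84, 84, 84, 83, 82, 82, 90, 105, 118, 122, 114, 93, 65, 45, 40, 40, 38]
137 [129, 130, 128, 126, 125, 129, 135, 138, 138, 
[... 1525 characters left out ...]
129, 127, 128]
78 [255.7 135.3] ((256.0, 135.5), (9.0, 10.0), 90.0) [10  9] [251 131]
70 [302.9 135. ] ((302.5, 135.0), (8.0, 9.0), 90.0) [9 8] [298 131]
1134 [279.7 153.4] ((279.5, 152.99998474121094), (50.99999237060547, 21.999996185302734), -0.0) [51 22] [254 142]
1596 [279.6 193.3] ((279.2279968261719, 193.47659301757812), (47.3721923828125, 38.31574249267578), 1.7357046604156494) [47 39] [256 174]
688 [281.1 245.8] ((280.0975341796875, 245.62193298339844), (23.886316299438477, 41.137550354003906), 77.90524291992188) [41 25] [260 230]
164 [[575.1  68.1  75. ]]
178 [[577.   55.9  80. ]]
211 [[582.2  23.3  80. ]]
213 [[583.1  18.1  71. ]]
255 [[590.2 -26.7  75. ]]
240 [[587.5  -9.7  75. ]]
```

```bash
python3 -m handwheel '[[-0.027,0.0004,0,0],[-0.027,0.0004,0,0],[-0.027,0.0004,0,0],[-0.027,0.0004,0,0],[-0.027,0.0004,0,0],[0,0,0,8.5],[0,0,0,8.5],[0,0,0,8.5],[0,0,0,8.5],[0,0,0,8.5]]' 0.066 60
python3 -m handwheel '[[0,0,0,8.5],[0,0,0,8.5],[0,0,0,8.5],[0,0,0,8.5],[0,0,0,8.5],[0,0,0,4.5],[0,0,0,0],[0,0,0,0]]'
python3 - <<'E'
from h import *
s=r.sense(); im=r.snapshot("wrist")[:,:,::-1].copy(); cv2.imwrite("pics/wrist4.png",im)
import json; json.dump({k:list(np.atleast_1d(v)) for k,v in s.items()},open("s4.json","w"))
print(s['tool_pos'],s['tcp_rot'],s['finger_gap'],s['joint_pos'].round(1))
E
```

```text
time: 10.5
tool_pos: [600.7, -93.3, 193.7]
tcp_rot: [-179.8, 0.1, 56.1]
ft_force: [0.0, -0.2, 0.1]
finger_gap: 65.8
grip_force: 0.0
time: 11.3
tool_pos: [601.1, -93.3, 194.5]
tcp_rot: [-179.9, 0.1, 9.6]
ft_force: [-0.3, 0.9, 0.1]
finger_gap: 66.0
grip_force: 0.0
[601.09846265 -93.27203105 194.4769262 ] [-1.79946776e+02  1.21572475e-01  9.64820069e+00] 66.02080564492354 [-13.6   9.2  84.7   0.   86.2  66.7]
```

View pics/wrist4.png

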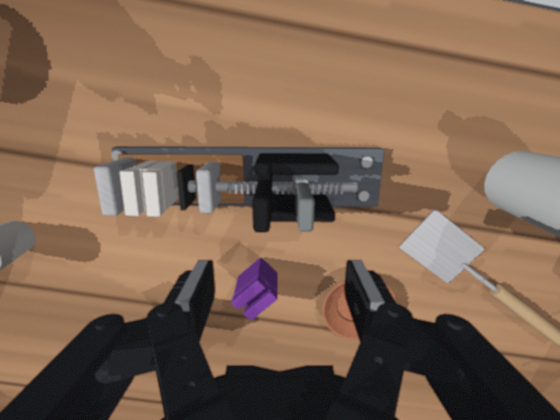

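The picture shows the post top at about (262,212) and the paddle top at about (305,212), with the clamp axis level in the image. I'll measure their outer faces precisely.

Run:
```python
from h import *
import json
s={k:np.array(v) for k,v in json.load(open("s4.json")).items()}; im=cv2.imread("pics/wrist4.png"); c=cam('wrist',s)
g=cv2.cvtColor(im,cv2.COLOR_BGR2GRAY).astype(int)
for v in (222,225,228): print(v,g[v,245:322].tolist())
print("pad col306",g[175:240,307].tolist()); print("post col262",g[175:240,263].tolist())
print("plate",[(u,int(np.argmax(g[140:160,u-2:u+3].mean(1)<75))+140) for u in(130,180,230,290,340,370)])
print("jaw row 200",g[195:203,190:225].mean(0).round().astype(int).tolist(), g[195:203,95:170].mean(0).round().astype(int).tolist())
for u,z in((253,141),(271,141),(297,140),(313,140)): print(u,onz(c,(u,217),z).round(1))
```

```text
222 [137, 138, 139, 139, 140, 138, 132, 108, 65, 35, 31, 32, 35, 36, 34, 32, 34, 32, 35, 36, 33, 32, 29, 20, 37, 75, 106, 114, 116, 114, 114, 114, 115, 114, 115, 115, 114, 115, 115, 116, 114, 113, 115, 113, 115, 114, 114, 114, 113, 112, 113, 107, 104, 109, 120, 129, 131, 129, 130, 131, 130, 131, 131, 130, 129, 127, 111, 96, 97, 109, 117, 119, 117, 116, 116, 113, 108]
225 [141, 141, 142, 141, 141, 142, 135, 109, 68, 34, 29, 33, 35, 33, 33, 34, 35, 36, 36, 35, 33, 32, 22, 23, 51, 99, 128, 138, 138, 137, 137, 137, 136, 137, 138, 137, 136, 137, 136, 138, 136, 136, 137, 137, 139, 138, 136, 136, 138, 136, 137, 136, 130, 119, 121, 128, 132, 131, 130, 129, 130, 131, 131, 131, 130, 123, 110, 100, 114, 135, 143, 144, 142, 142, 141, 143, 141]
228 [143, 144, 143, 144, 142, 144, 140, 125, 86, 47, 31, 31, 35, 36, 32, 34, 35, 35, 34, 31, 34, 30, 25, 40, 81, 119, 138, 141, 140, 139, 139, 139, 138, 138, 138, 139, 138, 138, 137, 139, 136, 137, 137, 136, 137, 138, 137, 137, 137, 136, 137, 136, 132, 128, 128, 128, 130, 129, 128, 130, 129, 129, 129, 127, 124, 119, 106, 102, 121, 141, 146, 147, 146, 147, 
[... 639 characters left out ...]
7), (230, 140), (290, 148), (340, 156), (370, 140)]
jaw row 200 [21, 23, 26, 35, 45, 58, 75, 103, 148, 180, 187, 184, 182, 181, 180, 179, 178, 178, 175, 167, 149, 127, 104, 92, 89, 90, 89, 89, 88, 86, 83, 82, 82, 81, 81] [151, 151, 151, 157, 169, 179, 182, 181, 179, 178, 177, 176, 176, 176, 176, 175, 170, 159, 141, 123, 105, 94, 89, 88, 88, 87, 92, 126, 177, 208, 217, 216, 216, 215, 215, 215, 214, 214, 215, 214, 204, 173, 132, 113, 112, 112, 117, 131, 146, 158, 186, 210, 217, 217, 216, 216, 215, 215, 215, 215, 215, 214, 202, 168, 128, 112, 112, 116, 122, 124, 118, 113, 114, 114, 114]
253 [[597.5 -73.1 141. ]]
271 [[599.8 -86.7 141. ]]
297 [[ 602.8 -106.4  140. ]]
313 [[ 604.8 -118.6  140. ]]
```

```bash
python3 -m handwheel '[[0.001,0.002,0.01,0],[0,0,0.02,0],[0,0,0.02,0],[0,0,0.02,0],[0,0,0.02,0],[0,0,0.01,0],[0,0,0,0],[0,0,0,0]]'
python3 -m handwheel '[[0,0,0,0],[0,0,0,0],[0,0,0,0]]' 0.052
```

```text
time: 12.15
tool_pos: [603.3, -95.4, 96.3]
tcp_rot: [180.0, -0.0, 9.5]
ft_force: [0.0, 0.2, -0.8]
finger_gap: 65.9
grip_force: 0.0
time: 12.45
tool_pos: [603.7, -95.4, 96.9]
tcp_rot: [180.0, -0.1, 9.5]
ft_force: [0.3, -0.2, 0.0]
finger_gap: 51.9
grip_force: 0.0
```

```bash
python3 -m handwheel '[[0,-0.002,0,0],[0,-0.002,0,0]]' 0.044
python3 -m handwheel '[[0,-0.002,0,0],[0,-0.002,0,0]]' 0.036
python3 -m handwheel '[[0,-0.002,0,0],[0,-0.001,0,0],[0,0,0,0]]' 0.028
python3 - <<'E'
from h import *
s=r.sense(); im=r.snapshot("wrist")[:,:,::-1].copy(); cv2.imwrite("pics/wrist5.png",im)
import json; json.dump({k:list(np.atleast_1d(v)) for k,v in s.items()},open("s5.json","w"))
print(s['time'],s['tool_pos'],s['finger_gap'],s['grip_force'])
E
```

```text
time: 12.65
tool_pos: [603.2, -92.6, 96.9]
tcp_rot: [179.8, -0.1, 9.5]
ft_force: [0.6, -6.7, 1.6]
finger_gap: 43.9
grip_force: 3.4
time: 12.85
tool_pos: [602.7, -89.0, 97.5]
tcp_rot: [179.8, -0.1, 9.5]
ft_force: [-0.2, -8.8, 4.8]
finger_gap: 36.3
grip_force: 4.0
time: 13.15
tool_pos: [602.3, -85.7, 97.9]
tcp_rot: [179.8, -0.1, 9.5]
ft_force: [-2.1, -4.8, 8.7]
finger_gap: 28.1
grip_force: 7.0
13.15 [602.33227428 -85.74246462  97.9327645 ] 28.094030502009204 6.9717738032341
```

```bash
cat >> h.py <<'E'
import json
U=np.array([-.1573,.9875]); O=np.array([591.6,-35.6]); N=np.array([-U[1],U[0]])
def prof(im,c,z,xs,ys):
    K,R,o=c; out=0
    g=cv2.cvtColor(im,cv2.COLOR_BGR2GRAY).astype(np.float32)
    for y in ys:
        W=np.c_[O+np.outer(xs,U)+y*N,np.full(len(xs),z)]; q=(W-o)@R
        u=(K[0]*q[:,0]/q[:,2]+K[2]).astype(np.float32); v=(K[1]*q[:,1]/q[:,2]+K[3]).astype(np.float32)
        out=out+cv2.remap(g,u[None],v[None],1)[0]/len(ys)
    return out.round().astype(int),u,v
def look(k,show=True):
    s=r.sense(); im=r.snapshot("wrist")[:,:,::-1].copy(); cv2.imwrite(f"pics/wrist{k}.png",im)
    json.dump({a:list(np.atleast_1d(v)) for a,v in s.items()},open(f"s{k}.json","w")); report(k)
def report(k,ys=(-14,-10,-6)):
    s={a:np.array(v) for a,v in json.load(open(f"s{k}.json")).items()}; im=cv2.imread(f"pics/wrist{k}.png"); c=cam('wrist',s)
    xs=np.arange(0,112.); p,u,v=prof(im,c,75,xs,ys)
    print(k,s['time'],s['tool_pos'].round(1),s['finger_gap'].round(1),'px',u[[0,-1]],v[[0,-1]]); print([f"{x}:"+" ".join(map(str,p[x:x+10])) for x in range(0,112,10)])
E
python3 - <<'E'
from h import *
report(4); report(5); report(5,(8,12,16)); report(3)
E
```

```text
4 [11.3] [601.1 -93.3 194.5] [66.] px [219.2391  104.01662] [186.78114 185.55875]
['0:104 102 104 103 96 90 88 93 109 131', '10:153 169 176 177 178 179 181 182 183 185', '20:182 161 119 88 80 83 86 88 87 82', '30:64 40 22 20 23 31 41 43 44 48', '40:66 85 93 96 103 111 113 113 114 113', '50:113 113 114 117 123 123 117 113 112 126', '60:166 201 214 215 215 215 215 215 215 216', '70:216 216 205 177 152 140 125 114 112 111', '80:118 150 189 210 215 214 215 215 215 215', '90:215 216 217 213 189 140 98 88 89 90', '100:89 91 97 112 131 150 166 175 177 178', '110:179 180']
5 [13.15] [602.3 -85.7  97.9] [28.1] px [202.97638   36.134766] [227.71092 226.68481]
['0:151 124 119 110 111 121 118 120 126 128', '10:128 127 126 125 125 125 126 122 110 103', '20:104 103 104 104 114 134 157 178 192 195', '30:196 197 199 201 201 202 204 196 157 130', '40:129 129 119 93 51 27 25 25 25 26', '50:29 33 36 36 36 39 79 123 131 130', '60:131 139 183 223 234 234 234 234 234 235', '70:235 235 235 236 232 194 137 127 129 130', '80:131 130 130 153 204 230 233 233 233 233', '90:234 234 234 234 234 235 219 155 105 10
[... 521 characters left out ...]
131 160 209 230 233 233 233 233', '90:233 234 234 234 234 234 213 145 102 100', '100:101 105 118 134 151 170 185 191 193 193', '110:194 195']
3 [9.4] [579.   39.6 196.7] [64.1] px [285.78043 286.4806 ] [262.2093  157.11249]
['0:59 59 57 56 55 54 50 52 78 116', '10:149 167 171 172 173 174 176 177 179 183', '20:189 187 175 159 149 145 145 141 128 100', '30:75 69 69 68 69 73 74 70 58 44', '40:42 42 40 37 31 25 20 16 16 16', '50:13 16 12 11 39 107 169 200 210 211', '60:211 211 211 211 211 212 212 212 209 199', '70:179 148 113 96 97 99 111 156 199 211', '80:211 210 210 211 210 211 211 211 212 212', '90:206 192 184 175 140 100 86 86 86 87', '100:86 79 72 86 121 153 169 174 174 174', '110:175 177']
```

The first stroke moved the jaw forward about 16 mm, from a travel of about 41.5 to about 58, so the pad is now at the holder's rear face. I'll release and do a second full stroke.

```bash
python3 -m handwheel '[[0,0.002,0,0],[0,0.002,0,0]]' 0.036
python3 -m handwheel '[[0,0.002,0,0],[0,0.002,0,0]]' 0.044
python3 -m handwheel '[[0,0.002,0,0],[0,0.001,0,0],[0,0,0,0]]' 0.052
python3 - <<'E'
from h import *
look(6)
E
python3 -m handwheel '[[0,-0.002,0,0],[0,-0.002,0,0]]' 0.044
python3 -m handwheel '[[0,-0.002,0,0],[0,-0.002,0,0]]' 0.036
python3 -m handwheel '[[0,-0.002,0,0],[0,-0.001,0,0],[0,0,0,0]]' 0.028
python3 - <<'E'
from h import *
look(7)
E
```

```text
time: 13.4
tool_pos: [602.6, -89.0, 96.6]
tcp_rot: [179.9, -0.1, 9.5]
ft_force: [0.8, -3.5, 1.7]
finger_gap: 36.1
grip_force: 1.8
time: 13.6
tool_pos: [602.7, -92.4, 95.7]
tcp_rot: [-180.0, 0.0, 9.5]
ft_force: [1.6, -2.6, 0.9]
finger_gap: 44.0
grip_force: 1.2
time: 13.9
tool_pos: [602.7, -94.9, 95.4]
tcp_rot: [-180.0, 0.0, 9.5]
ft_force: [-0.2, 0.4, -0.6]
finger_gap: 52.3
grip_force: 0.0
6 [13.9] [602.7 -94.9  95.4] [52.3] px [188.27927   19.764395] [227.33899 225.9936 ]
['0:134 121 110 110 123 123 122 127 129 128', '10:128 127 128 127 127 128 125 112 105 106', '20:106 106 107 107 117 139 160 181 195 198', '30:198 200 202 204 205 205 208 202 163 133', '40:129 118 93 53 27 29 26 26 26 29', '50:31 36 38 38 36 44 96 128 133 134', '60:134 136 168 217 236 237 237 237 237 237', '70:238 238 238 239 238 215 155 130 131 133', '80:133 133 132 144 189 227 236 236 236 236', '90:236 236 237 237 237 238 232 186 117 104', '100:105 109 122 137 154 172 185 193 194 187', '110:183 183']
time: 14.15
tool_pos: [602.4, -91.5, 95.9]
tcp_rot: [180.0, 0.0, 9.5]
ft_force: [-0.7, -2.3, -0.2]
finger_gap: 44.1
g
[... 173 characters left out ...]
1.8, -85.8, 97.1]
tcp_rot: [179.8, -0.1, 9.5]
ft_force: [-2.1, -7.0, 5.5]
finger_gap: 28.4
grip_force: 6.9
7 [14.65] [601.8 -85.8  97.1] [28.4] px [202.68835   35.069843] [227.33856 226.29974]
['0:143 122 117 118 149 153 132 123 112 131', '10:154 141 121 115 104 116 122 119 125 127', '20:126 127 126 125 125 125 126 126 116 105', '30:104 104 104 105 105 109 126 147 168 186', '40:195 196 197 199 201 202 203 205 205 186', '50:143 121 106 72 34 25 26 26 26 28', '60:28 32 37 36 36 36 70 118 132 132', '70:132 132 147 198 230 235 235 235 235 235', '80:236 236 236 237 237 228 177 131 129 130', '90:131 131 131 134 168 215 233 234 233 234', '100:234 234 235 235 235 235 235 223 202 197', '110:197 198']
```

The second stroke gained 11.8 mm. The travel is about 69.5, with the pad on the holder and the holder about 1.5 mm from the fixed jaw. The third stroke should be partial, adding about 7.5 mm.

```bash
python3 -m handwheel '[[0,0.002,0,0],[0,0.002,0,0]]' 0.036
python3 -m handwheel '[[0,0.002,0,0],[0,0.002,0,0]]' 0.044
python3 -m handwheel '[[0,0.002,0,0],[0,0.001,0,0],[0,0,0,0]]' 0.052
python3 -m handwheel '[[0,-0.002,0,0],[0,-0.002,0,0]]' 0.044
python3 -m handwheel '[[0,-0.002,0,0],[0,-0.002,0,0],[0,0,0,0],[0,0,0,0]]' 0.035
python3 - <<'E'
from h import *
look(8)
E
```

```text
time: 14.9
tool_pos: [602.3, -88.8, 96.3]
tcp_rot: [180.0, -0.0, 9.5]
ft_force: [0.5, -3.3, 2.1]
finger_gap: 35.9
grip_force: 1.7
time: 15.1
tool_pos: [602.7, -92.3, 95.8]
tcp_rot: [-180.0, -0.0, 9.5]
ft_force: [1.4, -2.7, 0.4]
finger_gap: 44.0
grip_force: 1.2
time: 15.4
tool_pos: [602.9, -94.9, 95.6]
tcp_rot: [-180.0, 0.0, 9.5]
ft_force: [0.4, 0.2, 0.5]
finger_gap: 52.2
grip_force: 0.0
time: 15.6
tool_pos: [602.5, -91.5, 96.0]
tcp_rot: [180.0, 0.0, 9.5]
ft_force: [-0.1, -3.4, 0.4]
finger_gap: 44.0
grip_force: 1.5
time: 16.0
tool_pos: [602.3, -89.2, 96.8]
tcp_rot: [179.8, -0.1, 9.5]
ft_force: [-0.5, -9.2, 3.5]
finger_gap: 35.2
grip_force: 7.1
8 [16.] [602.3 -89.2  96.8] [35.2] px [197.25574   29.239088] [227.50845 226.53613]
['0:125 121 151 159 135 123 113 127 154 147', '10:129 119 111 141 156 137 124 110 106 121', '20:121 120 127 128 127 126 126 126 126 127', '30:127 122 110 104 105 105 105 105 105 108', '40:120 141 162 182 194 197 197 199 201 202', '50:203 205 206 192 115 33 25 26 26 27', '60:28 32 37 38 36 36 69 119 132 132', '70:133 132 144 192 228 235 235 235 236 236', '80:236 236 237 237 237 231 185 134 128 131', '90:131 131 132 133 163 211 232 234 234 234', '100:234 234 235 235 235 235 236 226 205 198', '110:198 198']
```

Two relative measurements agree on the pad: it is pressed in about 5.5 mm, and the holder is stopped against the fixed jaw. I'll add a touch more, then check with a final look.

```bash
python3 -m handwheel '[[0,0,0,0],[0,0,0,0],[0,0,0,0],[0,0,0,0],[0,0,0,0],[0,0,0,0],[0,0,0,0],[0,0,0,0]]' 0.0345
python3 - <<'E'
from h import *
look(9)
sc=r.snapshot("side")[:,:,::-1]; im=cv2.imread("pics/wrist9.png")
cv2.imwrite("pics/v9.png",np.hstack([im[:,0:440],cv2.resize(sc[165:305,240:360],(360,420),interpolation=2)]))
E
```

```text
time: 16.85
tool_pos: [602.2, -89.1, 96.8]
tcp_rot: [179.8, -0.0, 9.5]
ft_force: [-0.8, -8.6, 3.5]
finger_gap: 34.7
grip_force: 9.0
9 [16.85] [602.2 -89.1  96.8] [34.7] px [197.54501   29.617159] [227.44777 226.45627]
['0:128 119 144 160 141 124 115 121 152 153', '10:134 121 111 136 156 142 126 113 106 119', '20:123 120 126 128 127 126 126 126 126 126', '30:127 124 112 104 104 104 104 104 105 107', '40:118 138 159 179 192 196 197 198 200 202', '50:203 204 206 193 129 43 24 26 27 25', '60:28 33 37 38 36 36 70 118 131 132', '70:132 132 147 195 229 235 235 235 235 236', '80:236 236 236 237 237 230 183 133 129 130', '90:131 131 132 133 164 212 232 234 234 234', '100:234 235 235 235 235 236 235 225 203 197', '110:197 198']
```

View pics/v9.png

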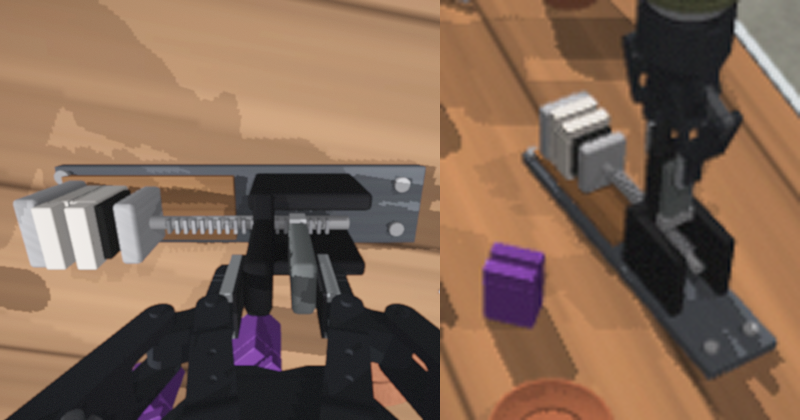

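The final view shows the holder upright at wrist (85,225), flush against the fixed jaw at (35,225). The black pad at (105,225) is partly pressed towards the steel jaw at (138,225), and the fingers are still squeezing paddle and post. The jaw stayed put over the last 0.8 s, with the pad pressed in about 5.5 mm.

```bash
python3 -c "
from bench import r
print(r.hand_in())"
```

```text
the job is handed in; nothing more can be done
None
```

I handed the job in at about 17 s: the holder stands upright on the bed against the fixed jaw, the rubber pad is pressed in about 5.5 mm of 12 (measured from the wrist camera), and the gripper is still holding the trigger squeezed.

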